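File a gearmotor in the parts carousel

TASK

Put the blue-capped gearmotor away in the parts carousel: first turn the carousel by its knob until the blue bin sits squarely under the loading opening in the clear cover, then pick up the motor, lower it to the opening and let it go into the blue bin, not from high above. Leave the carousel with the blue bin under the opening, and leave the other parts on the mat where they are.

Things in the scene. Friction and masses are not known exactly. Their poses are not given: they have to be found in the camera images.
- opening (a point): Centre of the 86 x 86 mm loading opening (thin black frame), at the top face of the carousel's flat clear cover: 64 mm above the table, 4 mm thick, 320 x 320 mm, on a fixed grey stand with corner posts. Axes are the stand's: z up, +x points level to the knob's axis, 104 mm away. The stand is placed and turned differently each time.
- knob (a point): Grip point on the carousel's axis, 98 mm above the table. An upright aluminium bar, 56 mm long (own x), 14 mm thick (own y), 72 to 112 mm above the table, on a black dial (diameter 104 mm, top at 72 mm) with a coloured dot towards each bin. Fixed to the carousel and turns it either way; its -x points to the blue dot and bin.
- blue_bin (a point): Centre of the blue bin's floor, 18 mm above the table, 104 mm from the axis. Under the cover a round tray (diameter 300 mm) has five equal wedge bins, walls 37 mm high, 4 mm thick, top 5 mm below the cover, around a hub of 100 mm diameter. Anticlockwise from above: blue (empty), red, yellow, green, white (floor patch and outer wall).
- carousel (a joint): Angle of the carousel relative to its stand, rad; grows anticlockwise seen from above; at 0 and at 2 pi (6.28) the blue bin is centred under the opening. Stops at -7 and 7. It turns stiffly (about 0.1 N m of friction) and stays where it is left, without clicks.
- motor_center (a point): Centre of the gearmotor to put away, lying on the grey mat (3 mm thick), centre 17 mm above the table. 62 mm long (own x), 28 mm wide (y), 28 mm high, 0.11 kg: steel gearbox (x -3 to 23 mm, blue patch on top), thin brass shaft at the +x end, round can (x -31 to -3 mm) with blue cap at the -x end. Grip it at the centre, across y.
- orange_motor_center (a point): Centre of another gearmotor on the mat, same size and make but with orange cap and patch. Not to be disturbed.
- wheel_center (a point): Centre of a black rubber wheel lying flat on the mat, 62 mm diameter, 27 mm high. Not to be disturbed.
- bracket_center (a point): Middle of an aluminium L bracket on the mat, 45 x 30 mm foot, 34 mm high. Not to be disturbed.
Not all that is in view belongs to the job. Leave any green, red or turquoise look-alike of the part that bears motor_center alone.

How it is judged:
By the outcome, as a careful person would: the job done as asked, in the order asked, and still so for the second after the job is handed in, with the robot touching nothing.
It also fails if it takes over 61 s, if anything falls off the work surface, if the arm or the gripper's body presses on something with over 40 N, if the wrist force passes 120 N, or if a joint passes its speed limit or range.

ROBOT

A 6-joint arm with a two-finger parallel gripper is mounted at the origin on the work surface. World frame = base frame: x ahead of the robot, y to its left, z up, the work surface at z = 0. Lengths are in mm, angles in rad, forces in N, time in s.
With the tool pointing down it reaches from about 325 to 900 mm from the base axis. Payload 6.1 kg.
Tool frame: the origin (TCP) lies on the mounting face of the last link; the fingertips stand 173 mm ahead of it and the grasp point (between the pads) lies 155 mm ahead of it (manip.finger_overhang is the distance from the TCP to the fingertips, in mm); z points along the fingers, x is the direction in which the jaws open and shut, and the axes are right-handed (so a half turn about z gives the same grasp; the last joint's range is limited). The gripper opens to 85 mm and grips with 20 to 120 N. Pads are 22 mm wide; open, the fingers measure 114 mm over their backs; the gripper's body (76 mm by 85 mm) begins 54 mm behind the grasp point. The pads swing forward as they close: fully open they stand 13 mm farther back than shut.
Start: joints at [-1.311, 0.22, 1.526, -0, 1.395, -0.126], TCP at [235.181, -579.057, 404.7] pointing down, gripper open.
Joint ranges: [-2.98, 2.98], [-0.91, 2.08], [0.09, 2.57], [-1.24, 4.39], [0.2, 2.65], [-2.68, 2.68]. Speed limits (rad/s): [2.57, 2.57, 3.01, 3.14, 3.14, 3.14].

INTERFACE

Orientations are given as a unit quaternion [w, x, y, z].
In Python, from rig import manip gives the robot as it stands.
- The arm moves only by the tool step_arm, never from a script. Its argument "deltas" is a list of rows, each a list of 5 numbers: the shift along the tool's x, y, z in m, then the turn about the tool's z in degrees, then the closure, from 0 (fully open) to 1 (shut). In form: [[dx, dy, dz, spin, grip], ...]. A call has 1 to 12 rows; each row is the pose to reach, as a shift and turn from the pose commanded when the call began, along the tool's axes at that moment; what a row does not reach only later rows make up. A row lasts 1/12 s, in which the tool goes at most 41.7 mm and 7.16 degrees, less where a joint would pass 70% of its speed; a pose out of reach is approached as far as the arm can. A call with a gripper value outside its range is refused whole. The fingers move at their own pace and stop on an object; "newtons" is the grip in N (left out, the last holds). Time passes only in rows, so rows that repeat a pose let the fingers close. It gives the time, the measured TCP pose, the force and the opening at its end, in the units of the state.
- manip.read_state(): the state, without advancing time (a new reading comes with each control period).
- manip.capture(name): name is "scene" or "top" or "wrist"; returns the picture (420x560x3 uint8, blue, green, red); there is no depth.
- manip.get_calibration(name): a dict with "K" (3x3 intrinsics, pixels), "rvec" (rotation vector, rad) and "tvec" (3), from world to camera coordinates, as OpenCV has them. Camera axes: x right, y down, z forward; pixel columns grow to the right and rows downward; lengths in mm; the calibration is good to about 2 mm. The wrist camera is an equidistant fisheye: a pixel r from the principal point sees the ray r / f radians off the axis. A picture is of the moment at which its call begins: read the wrist's pose just before it. get_calibration takes no time and is no camera call; for the wrist camera it gives the pose at the moment of the call.
- manip.finish_job(): hands the job in, once; it reports no verdict.
The state is a dict: "t": time; "qpos": joint angles; "joint_velocities": joint speeds; "joint_torque": joint torques, N m; "position": TCP position; "orientation": TCP orientation; "wrist_force": force on the tool from outside, world axes, zero at the start; "moment": the same for the moment, N m; "grip_width": opening from 0.0 (shut) to 1.0 (fully open).
Only numpy, scipy, OpenCV 4.12 (cv2) and the standard library are available. Lean on these libraries where they do the work, as an engineer would, in place of code of your own. Each camera call takes 0.05 s, during which the arm holds its last target.

## Working session

There is one attempt and no reset: what is moved stays moved. The work goes in short steps, Python scripts to look and compute and a tool call to move; the robot and the scene stay as the last step left them, time stands still between calls to the robot, and variables do not carry over. Pictures are saved under pics/ and viewed, and the job is handed in when it is done.

Besides the shell and the picture viewer there is one more tool, called after ">>>" in YAML: its name, and indented under it one key for each argument. step_arm: Moves the arm, as the interface text tells. Its arguments: {"type":"object","properties":{"deltas":{"type":"array"},"newtons":{"type":"number"}},"required":["deltas"]}

```bash
mkdir -p pics; ls; python3 - <<'E'
from rig import manip
import cv2
s=manip.read_state();print(s)
for n in("scene","top","wrist"):
    c=manip.get_calibration(n);print(n,c)
    cv2.imwrite(f"pics/{n}0.png",manip.capture(n))
E
```

```text
pics
{'t': 0.0, 'qpos': array([-1.31109766e+00,  2.21210479e-01,  1.52760797e+00, -1.76718633e-05,
        1.39470384e+00, -1.26096860e-01]), 'joint_velocities': array([ 1.64186753e-05,  2.86445817e-04,  7.85962600e-04, -4.59394677e-04,
        9.24600254e-06,  1.94848624e-03]), 'joint_torque': array([ 3.19308383e-04, -4.96900606e+01, -3.89395058e+01, -1.01775172e-04,
        1.13100791e-02,  1.81279700e-05]), 'position': array([ 235.11059918, -578.79942876,  403.61027507]), 'orientation': array([-6.28623605e-04,  8.29547442e-01, -5.58435413e-01, -7.31976384e-04]), 'wrist_force': array([ 0.62316472, -0.17625607,  0.78403301]), 'moment': array([-0.00163111,  0.01482729, -0.01847314]), 'grip_width': 0.9992513760553751}
scene {'K': array([[380.4571114 ,   0.        , 281.32753642],
       [  0.        , 380.4571114 , 206.90555198],
       [  0.        ,   0.        ,   1.        ]]), 'rvec': array([ 1.82443566,  1.85696686, -0.64028279]), 'tvec': array([ 139.3106402 , -240.75827819, 1233.61060412])}
top {'K': array([[436.76325093,   0.        , 287.58979713],
       [  0.        , 436.76325093, 212.48393825],
       [  0.        ,   0.        ,   1.        ]]), 'rvec': array([ 2.19947869, -2.13566586,  0.11600638]), 'tvec': array([-119.74349716,  390.22304324,  973.45805641])}
wrist {'K': array([[325.1922621 ,   0.        , 280.90574289],
       [  0.        , 325.1922621 , 207.55941059],
       [  0.        ,   0.        ,   1.        ]]), 'rvec': array([-2.41130595,  1.62333917,  0.22511304]), 'tvec': array([-624.39122636,  -35.44311886,  378.30121513])}
```

View pics/scene0.png

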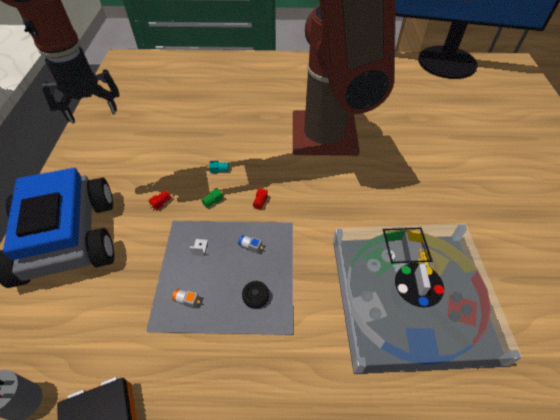

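View pics/top0.png

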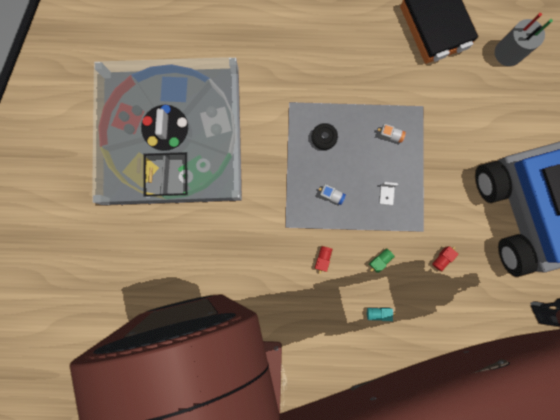

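View pics/wrist0.png

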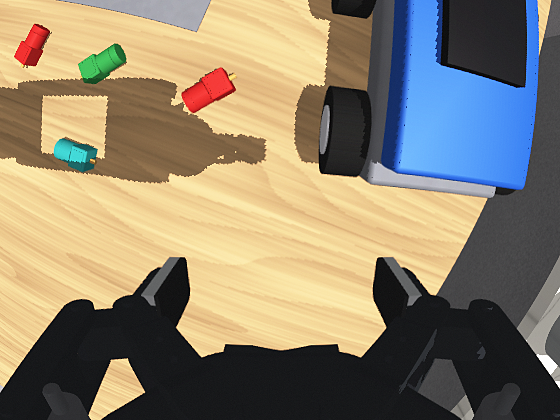

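Top view: the carousel's knob is at about (164,128), the opening at (166,174) and the blue bin roughly opposite at (174,88). Two capped motors lie on the mat: blue at (333,195) and orange at (392,133). The red, green and turquoise look-alikes lie off the mat. I'll enlarge these to confirm.

```bash
python3 - <<'E'
import cv2,numpy as np
t=cv2.imread("pics/top0.png");s=cv2.imread("pics/scene0.png")
a=cv2.resize(t[55:210,85:250],None,fx=3.4,fy=3.4,interpolation=cv2.INTER_CUBIC)
b=cv2.resize(t[175:215,310:355],None,fx=5,fy=5,interpolation=cv2.INTER_CUBIC)
c=cv2.resize(s[225:265,225:280],None,fx=4,fy=4,interpolation=cv2.INTER_CUBIC)
o=np.zeros((a.shape[0],800,3),np.uint8);o[:,:a.shape[1]]=a
o[:b.shape[0],565:565+b.shape[1]]=b;o[250:250+c.shape[0],565:565+c.shape[1]]=c
cv2.imwrite("pics/crop1.png",o)
E
```

```text
(no output)
```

View pics/crop1.png

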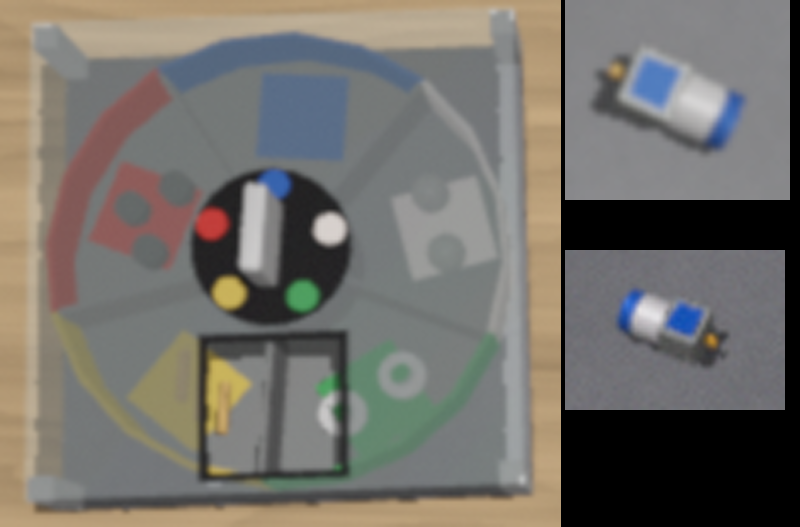

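The crop confirms that the motor at (333,195) is the target: blue cap, blue patch and brass shaft towards the upper left. The opening shows the yellow/green wall, so blue needs about half a turn. Next I'll measure.

```bash
cat > h.py <<'E'
import numpy as np,cv2
from rig import manip
def ray(cal,uv,fish=False):
    R=cv2.Rodrigues(cal["rvec"])[0];t=cal["tvec"].reshape(3);K=cal["K"]
    x=(uv[0]-K[0,2])/K[0,0];y=(uv[1]-K[1,2])/K[1,1]
    if fish:
        r=np.hypot(x,y);d=np.array([np.sin(r)*x/r,np.sin(r)*y/r,np.cos(r)])
    else:d=np.array([x,y,1.])
    return -R.T@t,R.T@d
def onz(cal,uv,z,fish=False):
    c,d=ray(cal,uv,fish);return (c+d*(z-c[2])/d[2])[:2]
def masks(im,box):
    x0,y0,x1,y1=box
    h=cv2.cvtColor(im,cv2.COLOR_BGR2HSV).astype(int);H,S,V=h[...,0],h[...,1],h[...,2]
    roi=np.zeros(H.shape,bool);roi[y0:y1,x0:x1]=1
    return H,S,V,roi
def blobs(m,amin=8):
    n,l,st,c=cv2.connectedComponentsWithStats(m.astype(np.uint8))
    return sorted([(int(st[i,4]),c[i].round(1).tolist()) for i in range(1,n) if st[i,4]>=amin],reverse=True)[:4]
E
python3 - <<'E'
from h import *
for n,dial,mot,fr in(("top",(142,103,190,153),(310,178,352,212),(138,148,192,200)),("scene",(392,258,448,312),(232,228,272,258),(380,222,436,270))):
    im=cv2.imread(f"pics/{n}0.png");cal=manip.get_calibration(n)
    H,S,V,r=masks(im,dial)
    for nm,m in dict(blue=(H>100)&(H<130),red=(H<6)|(H>174),yel=(H>18)&(H<32),green=(H>50)&(H<80)).items():
        for a,c in blobs(r&m&(S>130)&(V>60)): print(n,"dot",nm,a,c,onz(cal,c,72.5).round(1))
    for a,c in blobs(r&(S<50)&(V>205),5): print(n,"white",a,c,onz(cal,c,72.5).round(1))
    H,S,V,r=masks(im,mot)
    for a,c in blobs(r&(H>100)&(H<130)&(S>120),4): print(n,"motor blue",a,c,onz(cal,c,31).round(1),onz(cal,c,17).round(1))
    H,S,V,r=masks(im,fr)
    m=(r&(V<40)).astype(np.uint8)
    cs,_=cv2.findContours(m,cv2.RETR_EXTERNAL,cv2.CHAIN_APPROX_NONE)
    c=max(cs,key=cv2.contourArea);q=cv2.boxPoints(cv2.minAreaRect(c))
    ap=cv2.approxPolyDP(cv2.convexHull(c),4,True)[:,0]
    print(n,"frame",q.round(1).tolist(),ap.tolist(),[onz(cal,p,65).round(1).tolist() for p in ap.astype(float)])
E
```

```text
top dot blue 54 [166.2, 108.1] [612.2 166.9]
top dot red 84 [147.2, 120.5] [582.8 207.1]
top dot yel 82 [152.2, 140.4] [538.3 193.3]
top white 35 [181.6, 121.8] [582.1 131.2]
top motor blue 42 [327.5, 191.0] [ 444.1 -197.1] [ 446.3 -198.4]
top motor blue 28 [341.8, 198.8] [ 427.2 -229.8] [ 429.2 -231.6]
top frame [[170.0, 148.0], [170.0, 148.0], [158.0, 148.0], [158.0, 148.0]] [[170, 148], [158, 148]] [[524.3, 155.4], [523.5, 181.9]]
scene dot blue 91 [423.0, 300.7] [609.7 169.1]
scene dot red 92 [438.2, 289.0] [582.3 207.3]
scene dot yel 91 [426.3, 265.2] [524.7 194.3]
scene dot green 70 [405.8, 269.8] [537.1 146.4]
scene white 46 [402.4, 288.1] [581.5 130.9]
scene motor blue 44 [254.5, 241.8] [ 442.8 -197.7] [ 433.8 -199. ]
scene motor blue 29 [240.2, 239.4] [ 436.4 -233.5] [ 427.3 -235.5]
scene frame [[405.0, 262.0], [410.0, 257.0], [418.0, 265.0], [413.0, 270.0]] [[417, 265], [412, 269], [406, 261]] [[520.2, 176.6], [530.7, 163.3], [510.3, 153.6]]
```

```bash
python3 - <<'E'
from h import *
from scipy.optimize import least_squares
P={0:[(612.2,166.9),(609.7,169.1)],1:[(582.8,207.1),(582.3,207.3)],2:[(538.3,193.3)],3:[(537.1,146.4)],4:[(582.1,131.2),(581.5,130.9)]}
f=lambda v:np.concatenate([np.array([v[0]+v[2]*np.cos(v[3]+k*2*np.pi/5),v[1]+v[2]*np.sin(v[3]+k*2*np.pi/5)])-p for k in P for p in P[k]])
r=least_squares(f,[570,168,40,0],loss='soft_l1');print(r.x,np.degrees(r.x[3]),f(r.x).round(1))
for n,fr in(("top",(138,151,192,200)),("scene",(375,222,436,268))):
    im=cv2.imread(f"pics/{n}0.png");cal=manip.get_calibration(n)
    H,S,V,roi=masks(im,fr)
    m=(roi&(V<55)).astype(np.uint8)
    cv2.imwrite(f"pics/m_{n}.png",cv2.resize(m[fr[1]-5:fr[3]+5,fr[0]-5:fr[2]+5]*255,None,fx=5,fy=5,interpolation=0))
    cs,_=cv2.findContours(m,cv2.RETR_EXTERNAL,cv2.CHAIN_APPROX_NONE)
    c=max(cs,key=lambda c:cv2.minAreaRect(c)[1][0]*cv2.minAreaRect(c)[1][1])
    ap=cv2.approxPolyN(cv2.convexHull(c),4)[0] if hasattr(cv2,'approxPolyN') else 0
    W=np.array([onz(cal,p,64.5) for p in ap.astype(float)])
    print(n,ap.tolist(),W.round(1).tolist(),W.mean(0),[np.linalg.norm(W[i]-W[i-1]).round(1) for i in range(4)])
    d=np.roll(W,-1,0)-W;print(np.degrees(np.arctan2(d[:,1],d[:,0])))
a=cv2.imread("pics/m_top.png");b=cv2.imread("pics/m_scene.png")
o=np.zeros((300,700),np.uint8);o[:a.shape[0],:a.shape[1]]=a[...,0];o[:b.shape[0],350:350+b.shape[1]]=b[...,0];cv2.imwrite("pics/m1.png",o)
E
```

```text
[ 5.70011459e+02  1.69252686e+02  4.00624506e+01 -1.58130355e-02] -0.9060201942824498 [-2.1  1.7  0.4 -0.5  0.2  0.1  0.7 -0.1 -0.3  0.   0.1 -0.2 -0.3 -0.2
  0.3  0.1]
top [[185, 165], [144, 158], [144, 154], [185, 152]] [[487.3, 120.4], [500.2, 211.5], [509.2, 212.0], [516.4, 122.0]] [503.26662511 166.47947173] [np.float64(29.2), np.float64(92.0), np.float64(9.0), np.float64(90.3)]
[  81.89450559    3.65924036  -85.42530576 -176.905862  ]
scene [[427, 246], [432, 261], [428, 261], [420, 227]] [[468.9, 210.4], [509.0, 213.1], [509.1, 203.9], [414.6, 205.3]] [475.41011244 208.17236608] [np.float64(54.5), np.float64(40.2), np.float64(9.1), np.float64(94.5)]
[  3.74556035 -88.98930579 179.2035744    5.44925192]Traceback (most recent call last):
  File "<stdin>", line 18, in <module>
ValueError: could not broadcast input array from shape (280,355) into shape (280,350)
```

```bash
python3 - <<'E'
from h import *
c=np.array([570.0,169.25]);cal=manip.get_calibration("top")
Q=np.array([(199,338),(347,331),(348,473),(203,479)],float)/3.4+[85,55]-.35
W=np.array([onz(cal,p,64.5) for p in Q]);o=W.mean(0);print(W.round(1),o,np.linalg.norm(o-c),np.degrees(np.arctan2(*(o-c)[::-1])))
d=np.roll(W,-1,0)-W;print(np.linalg.norm(d,axis=1),np.degrees(np.arctan2(d[:,1],d[:,0])))
s=cv2.imread("pics/scene0.png");cv2.imwrite("pics/crop2.png",cv2.resize(s[220:375,325:520],None,fx=4,fy=3.8,interpolation=cv2.INTER_CUBIC))
t=cv2.imread("pics/top0.png");cv2.imwrite("pics/crop3.png",cv2.resize(t[140:205,90:245],None,fx=5,fy=5,interpolation=cv2.INTER_CUBIC))
E
```

```text
[[509.  213.8]
 [516.5 118.2]
 [423.5 112.6]
 [416.9 205.4]] [466.48255604 162.50533555] 103.7369350903113 -176.27217068553006
[95.91235891 93.14037971 93.00791941 92.50502323] [ -85.5121798  -176.53462642   94.10039568    5.25869823]
```

View pics/crop2.png

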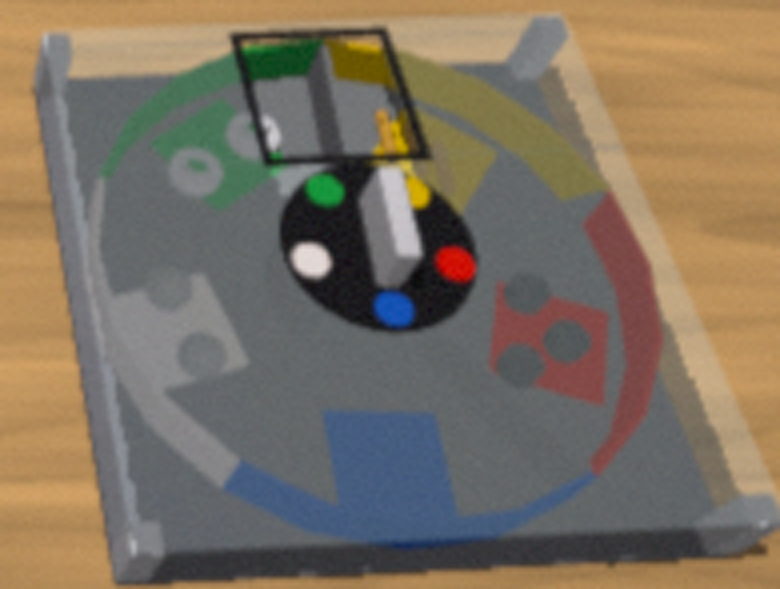

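View pics/crop3.png

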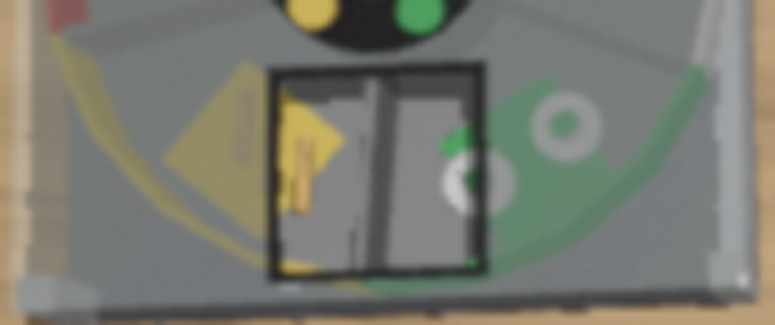

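Measured in the world frame:
- Axis at (570.0, 169.3), with blue at -0.9°.
- Opening at (466.5, 162.5), at 184° from the axis. It lies 103.7 mm from the axis, against a nominal 104 mm.
- Motor centre at about (439.5, -206.6), with its axis at about 66.5°.

I'll turn the carousel anticlockwise by about 185°.

```bash
cat >> h.py <<'E'
def tgt(x,y,z,yaw,frm=None):
    """tool deltas (m,deg) from pose frm=(x,y,z,yaw) or measured to target, yaw=dir of tool x"""
    if frm is None:
        s=manip.read_state();p=s["position"];q=s["orientation"]
        frm=(*p,np.degrees(np.arctan2(2*(q[1]*q[2]+q[0]*q[3]),1-2*(q[2]**2+q[3]**2))))
    a=np.radians(frm[3]);d=np.array([x,y,z])-frm[:3]
    sp=-((yaw-frm[3]+180)%360-180)
    print("from",np.round(frm,2),"delta",np.round([d[0]*np.cos(a)+d[1]*np.sin(a),d[0]*np.sin(a)-d[1]*np.cos(a),-d[2]],1),"spin",round(sp,2))
E
python3 - <<'E'
from h import *
tgt(570,169.3,345,-90.9,(235.18,-579.06,404.7,-67.9))
E
```

```text
from [ 235.18 -579.06  404.7   -67.9 ] delta [-567.4 -591.8   59.7] spin 23.0
```

>>> step_arm:
  deltas:
    - [-0.567,-0.592,0,23,0]
    - [-0.567,-0.592,0,23,0]
    - [-0.567,-0.592,0,23,0]
    - [-0.567,-0.592,0,23,0]
    - [-0.567,-0.592,0,23,0]
    - [-0.567,-0.592,0,23,0]
    - [-0.567,-0.592,0,23,0]
    - [-0.567,-0.592,0,23,0]
    - [-0.567,-0.592,0,23,0]
    - [-0.567,-0.592,0,23,0]
    - [-0.567,-0.592,0,23,0]
    - [-0.567,-0.592,0,23,0]

```text
t: 1.15
position: [439.8, -120.7, 404.8]
orientation: [0.0, -0.701, 0.713, -0.0]
wrist_force: [0.9, -0.6, 0.1]
grip_width: 0.999
```

```bash
python3 - <<'E'
from h import *
tgt(570,169.3,345,-90.9);s=manip.read_state();print(s["qpos"],s["joint_velocities"],s["wrist_force"])
E
```

```text
from [ 439.78 -120.67  404.77  -90.91] delta [-292.  -125.6   59.8] spin -0.01
[-4.41030908e-01 -1.96506181e-01  1.94712152e+00  1.46114922e-05
  1.39053424e+00  1.14557520e+00] [ 1.11540658  0.15642299 -0.13344942 -0.00141267 -0.02931645  1.10730269] [ 0.92472851 -0.57045606  0.1122358 ]
```

>>> step_arm:
  deltas:
    - [-0.291,-0.125,0.06,0,0]
    - [-0.291,-0.125,0.06,0,0]
    - [-0.291,-0.125,0.06,0,0]
    - [-0.291,-0.125,0.06,0,0]
    - [-0.291,-0.125,0.06,0,0]
    - [-0.291,-0.125,0.06,0,0]
    - [-0.291,-0.125,0.06,0,0]
    - [-0.291,-0.125,0.06,0,0]
    - [-0.291,-0.125,0.06,0,0]
    - [-0.291,-0.125,0.06,0,0]

```text
t: 1.98
position: [568.9, 167.8, 343.3]
orientation: [-0.001, -0.703, 0.712, 0.001]
wrist_force: [-0.4, -0.8, -1.0]
grip_width: 1.005
```

```bash
python3 - <<'E'
from h import *
tgt(570,169.3,253,-90.9);cal=manip.get_calibration("wrist");im=manip.capture("wrist");cv2.imwrite("pics/w1.png",im)
np.save("w1.npy",np.r_[cal["K"].ravel(),cal["rvec"].ravel(),cal["tvec"].ravel()])
E
```

```text
from [568.94 167.8  343.32 -90.72] delta [-1.5 -1.  90.3] spin 0.18
```

View pics/w1.png

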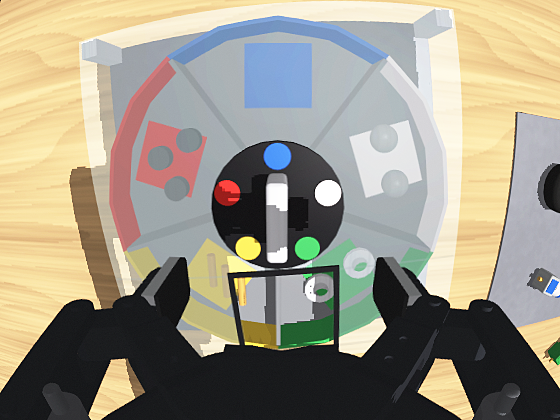

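The wrist view shows all five dots clearly (blue at (277,156), red (228,193), white (328,193), yellow (248,248), green (308,248)), with the bar between the jaws. It also shows the opening frame at (228..340, 266..348). I'll refine from it.

```bash
cat >> h.py <<'E'
from scipy.optimize import least_squares
def dots(im,cal,box,fish,z=72.5):
    H,S,V,r=masks(im,box);P={}
    for k,m in enumerate([(H>100)&(H<130)&(S>120),((H<6)|(H>174))&(S>130),(H>18)&(H<34)&(S>120),(H>50)&(H<80)&(S>100)]):
        b=blobs(r&m&(V>60),40)
        if b:P[k]=onz(cal,b[0][1],z,fish)
    b=blobs(r&(S<40)&(V>215),40)
    return P,b
def fitdots(P):
    f=lambda v:np.concatenate([np.array([v[0]+v[2]*np.cos(v[3]+k*2*np.pi/5),v[1]+v[2]*np.sin(v[3]+k*2*np.pi/5)])-P[k] for k in P])
    best=min((least_squares(f,[570,169,40,a]) for a in (0,1.5,3,4.5)),key=lambda r:r.cost if r.x[2]>0 else 1e9)
    print("axis",best.x[:2].round(1),"r",best.x[2].round(1),"blue deg",np.degrees(best.x[3]).round(2)%360,"res",f(best.x).round(1))
E
python3 - <<'E'
from h import *
v=np.load("w1.npy");cal=dict(K=v[:9].reshape(3,3),rvec=v[9:12],tvec=v[12:])
im=cv2.imread("pics/w1.png")
P,b=dots(im,cal,(205,138,350,262),True);print(b)
w=[c for a,c in b if abs(c[0]-328)<6 and abs(c[1]-193)<6]
if w:P[4]=onz(cal,w[0],72.5,True)
print(P);fitdots(P)
cv2.imwrite("pics/w1c.png",cv2.resize(im[255:360,200:360],None,fx=5,fy=5,interpolation=cv2.INTER_CUBIC))
E
```

```text
[(538, [327.6, 192.6]), (471, [277.1, 195.6]), (213, [278.1, 255.5])]
{0: array([608.64057548, 169.70093689]), 1: array([581.45611357, 208.45415398]), 2: array([535.8486316 , 194.30501356]), 3: array([535.26943548, 146.78604505]), 4: array([580.34465624, 131.39872386])}
axis [568.3 170.1] r 40.5 blue deg 359.26 res [ 0.1 -0.1 -0.1 -0.   0.   0.  -0.  -0.  -0.   0.1]
```

View pics/w1c.png

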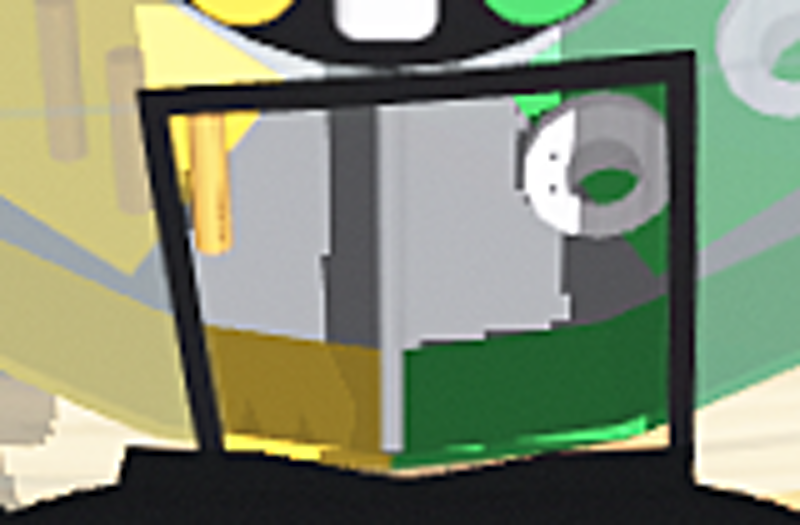

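```bash
python3 - <<'E'
from h import *
v=np.load("w1.npy");cal=dict(K=v[:9].reshape(3,3),rvec=v[9:12],tvec=v[12:])
c=np.array([568.3,170.1])
Q={'outL':(138,93),'outR':(694,52),'inL':(167,115),'inR':(668,84),'sideL':(200,450),'sideR':(692,440)}
W={k:onz(cal,np.array(p)/5+[200-.4,255-.4],64.5,True) for k,p in Q.items()};print({k:w.round(1).tolist() for k,w in W.items()})
for a,b in(('outL','outR'),('inL','inR'),('outL','sideL'),('outR','sideR')):
    d=W[b]-W[a];print(a,b,np.linalg.norm(d).round(1),np.degrees(np.arctan2(d[1],d[0])).round(2))
m=(W['outL']+W['outR'])/2-c;print("dir of near-edge mid",np.degrees(np.arctan2(m[1],m[0]))%360,np.linalg.norm(m))
tgt(569,169.7,253,-90.9)
E
```

```text
{'outL': [508.5, 214.2], 'outR': [515.1, 118.8], 'inL': [504.3, 209.4], 'inR': [509.1, 123.0], 'sideL': [428.8, 209.1], 'sideR': [429.2, 113.3]}
outL outR 95.6 -86.06
inL inR 86.6 -86.79
outL sideL 79.9 -176.36
outR sideR 86.1 -176.36
dir of near-edge mid 183.64762270734673 56.59468310425714
from [568.87 166.66 343.89 -90.81] delta [-3.  -0.1 90.9] spin 0.09
```

Two views agree: the opening's direction from the axis is 183.65°, and blue is at 359.2°. The turn needed is +184.4° (negative spin). Next I descend on the knob and grip it.

>>> step_arm:
  deltas:
    - [-0.003,0,0.03,0,0]
    - [-0.003,0,0.06,0,0]
    - [-0.003,0,0.091,0,0]
    - [-0.003,0,0.091,0,0]
    - [-0.003,0,0.091,0,0]
    - [-0.003,0,0.091,0,0]

```text
t: 2.53
position: [569.9, 168.5, 255.7]
orientation: [0.001, -0.701, 0.713, -0.001]
wrist_force: [0.7, 0.2, -0.1]
grip_width: 1.003
```

```bash
python3 - <<'E'
from h import *
tgt(569,169.7,253,-90.9);print(manip.read_state()["wrist_force"])
cv2.imwrite("pics/w2.png",manip.capture("wrist"))
E
```

```text
from [569.9  168.48 255.71 -90.96] delta [-1.2  0.9  2.7] spin -0.06
[ 0.71910774  0.16156594 -0.14342874]
```

View pics/w2.png

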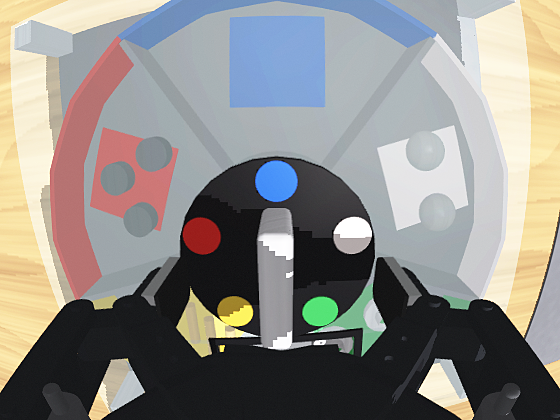

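The bar is centred between the jaws, so I'll close on it.

>>> step_arm:
  deltas:
    - [-0.001,0,0.002,0,1]
    - [-0.001,0,0.002,0,1]
    - [-0.001,0,0.002,0,1]
    - [-0.001,0,0.002,0,1]
    - [-0.001,0,0.002,0,1]
    - [-0.001,0,0.002,0,1]
    - [-0.001,0,0.002,0,1]
    - [-0.001,0,0.002,0,1]
    - [-0.001,0,0.002,0,1]
    - [-0.001,0,0.002,0,1]
  newtons: 40

```text
t: 3.42
position: [569.2, 170.6, 252.0]
orientation: [0.0, -0.702, 0.713, 0.0]
wrist_force: [-1.5, 4.4, 3.6]
grip_width: 0.159
```

```bash
python3 - <<'E'
from h import *
tgt(569,169.7,253,-90.9);s=manip.read_state();print(s["wrist_force"],s["qpos"],s["grip_width"])
E
```

```text
from [569.24 170.63 252.02 -90.88] delta [ 0.9  0.2 -1. ] spin 0.02
[-1.46857496  4.357936    3.61999345] [1.58419167e-01 3.01854561e-01 1.73207701e+00 6.66544285e-04
 1.10723385e+00 1.74433435e+00] 0.15850886333741807
```

>>> step_arm:
  deltas:
    - [0,0,0,-5,1]
    - [0,0,0,-12,1]
    - [0,0,0,-19,1]
    - [0,0,0,-26,1]
    - [0,0,0,-33,1]
    - [0,0,0,-40,1]
    - [0,0,0,-47,1]
    - [0,0,0,-54,1]
    - [0,0,0,-61,1]
    - [0,0,0,-67,1]
    - [0,0,0,-70,1]
    - [0,0,0,-70,1]

```text
t: 4.42
position: [569.0, 171.0, 252.0]
orientation: [-0.001, 0.984, -0.18, -0.0]
wrist_force: [-3.0, 5.2, 4.5]
grip_width: 0.155
```

```bash
python3 - <<'E'
from h import *
tgt(569.2,170.6,252,93.5);s=manip.read_state();print(s["wrist_force"],s["moment"],s["qpos"],s["grip_width"])
im=manip.capture("wrist");cv2.imwrite("pics/w3.png",im)
E
```

```text
from [569.01 170.98 252.01 -20.71] delta [0.3 0.3 0. ] spin -114.21
[-2.95354639  5.22261155  4.51225661] [0.68836581 0.35932334 0.15044738] [1.58848388e-01 3.01762041e-01 1.73222792e+00 1.52175709e-03
 1.10767562e+00 5.19599792e-01] 0.1553556602129523
```

View pics/w3.png

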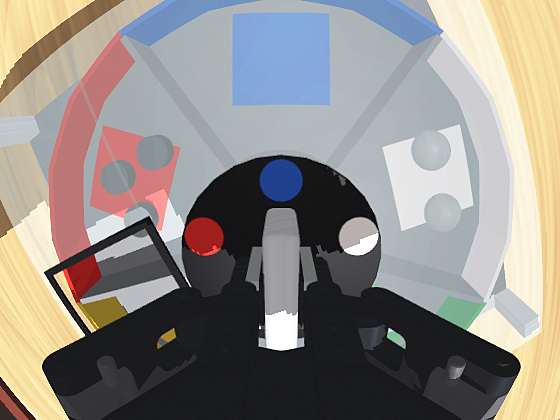

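The carousel followed the gripper by 70°, and blue still sits straight ahead of the jaws. I'll continue the turn.

>>> step_arm:
  deltas:
    - [0,0,0,-5,1]
    - [0,0,0,-12,1]
    - [0,0,0,-19,1]
    - [0,0,0,-26,1]
    - [0,0,0,-33,1]
    - [0,0,0,-40,1]
    - [0,0,0,-47,1]
    - [0,0,0,-54,1]
    - [0,0,0,-61,1]
    - [0,0,0,-67,1]
    - [0,0,0,-70,1]
    - [0,0,0,-70,1]

```text
t: 5.47
position: [568.7, 170.9, 252.0]
orientation: [-0.001, 0.909, 0.417, -0.0]
wrist_force: [-5.1, 3.6, 6.1]
grip_width: 0.158
```

>>> step_arm:
  deltas:
    - [0,0,0,-5,1]
    - [0,0,0,-12,1]
    - [0,0,0,-19,1]
    - [0,0,0,-26,1]
    - [0,0,0,-33,1]
    - [0,0,0,-39,1]
    - [0,0,0,-43,1]
    - [0,0,0,-44.3,1]
    - [0,0,0,-44.3,1]
    - [0,0,0,-44.3,1]

```text
t: 6.3
position: [568.6, 170.6, 252.0]
orientation: [-0.001, 0.686, 0.728, -0.0]
wrist_force: [-6.4, 2.5, 7.1]
grip_width: 0.157
```

```bash
python3 - <<'E'
from h import *
tgt(569.2,170.6,252,93.65);s=manip.read_state();print(s["wrist_force"],s["moment"],s["qpos"],s["grip_width"])
im=manip.capture("wrist");cv2.imwrite("pics/w4.png",im)
E
```

```text
from [568.61 170.64 252.01  93.43] delta [-0.1  0.6  0. ] spin -0.22
[-6.42890549  2.53359564  7.14975254] [0.44875301 0.72703087 0.12608439] [ 1.58568941e-01  3.01330424e-01  1.73275748e+00  8.16162859e-04
  1.10929259e+00 -1.47242859e+00] 0.1572065906260374
```

View pics/w4.png

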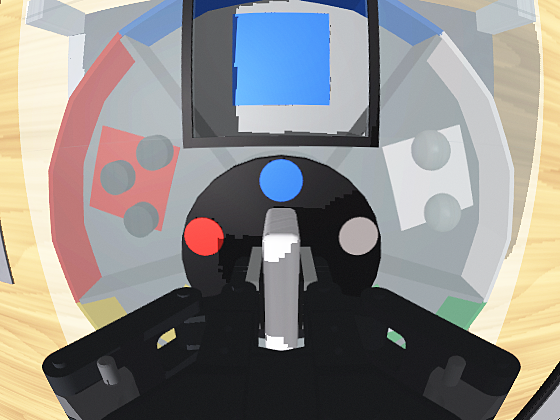

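The blue patch at (282,58) sits centred in the frame (inner edges at about x 190 and 370). I'll release the knob and rise.

>>> step_arm:
  deltas:
    - [0,0,0,0,0]
    - [0,0,0,0,0]
    - [0,0,0,0,0]
    - [0,0,0,0,0]
    - [0,0,0,0,0]
    - [0,0,0,0,0]
    - [0,0,0,0,0]
    - [0,0,0,0,0]

```text
t: 7.02
position: [569.2, 170.2, 251.7]
orientation: [0.0, 0.686, 0.728, 0.0]
wrist_force: [-0.3, 0.3, -0.5]
grip_width: 0.995
```

>>> step_arm:
  deltas:
    - [0,0,-0.03,0,0]
    - [0,0,-0.07,0,0]
    - [0,0,-0.11,0,0]
    - [0,0,-0.13,0,0]
    - [0,0,-0.13,0,0]
    - [0,0,-0.13,0,0]

```text
t: 7.52
position: [569.6, 170.3, 383.8]
orientation: [0.001, 0.686, 0.728, 0.002]
wrist_force: [-0.2, 0.2, -1.2]
grip_width: 0.996
```

```bash
python3 - <<'E'
from h import *
s=manip.read_state();print(s["wrist_force"],s["position"],s["grip_width"])
cal=manip.get_calibration("wrist");im=manip.capture("wrist");cv2.imwrite("pics/w5.png",im)
np.save("w5.npy",np.r_[cal["K"].ravel(),cal["rvec"].ravel(),cal["tvec"].ravel()])
P,b=dots(im,cal,(205,120,350,290),True);print(P,b)
tgt(439.5,-206.6,330,-23.5)
E
```

```text
[-0.19679977  0.23419584 -1.20652239] [569.64009918 170.33967339 383.83063787] 0.9957554884211143
{0: array([527.80483998, 167.82146207]), 1: array([557.90651572, 131.15644014]), 2: array([602.23120868, 148.47142526]), 3: array([599.31586532, 196.05518531])} [(371, [280.8, 181.3]), (241, [281.0, 230.7]), (162, [324.6, 174.1]), (64, [321.5, 260.4])]
from [569.05 170.24 381.67  93.41] delta [-368.5 -151.7   51.7] spin 116.91
```

View pics/w5.png

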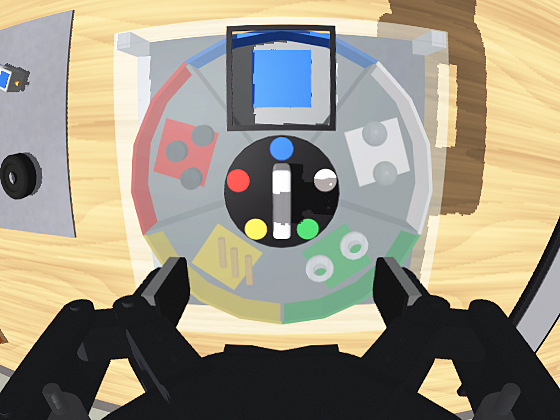

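```bash
python3 - <<'E'
from h import *
v=np.load("w5.npy");cal=dict(K=v[:9].reshape(3,3),rvec=v[9:12],tvec=v[12:]);im=cv2.imread("pics/w5.png")
P,b=dots(im,cal,(205,120,350,290),True);fitdots(P)
cv2.imwrite("pics/w5c.png",cv2.resize(im[15:145,215:350],None,fx=4.5,fy=4.5,interpolation=cv2.INTER_CUBIC))
E
```

```text
axis [568.1 170.3] r 40.4 blue deg 183.46 res [-0.1  0.   0.1 -0.  -0.   0.1  0.  -0.1]
```

View pics/w5c.png

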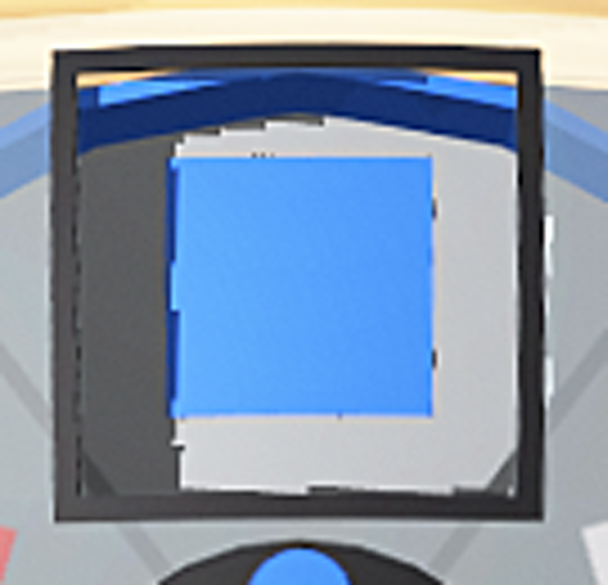

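```bash
python3 - <<'E'
from h import *
v=np.load("w5.npy");cal=dict(K=v[:9].reshape(3,3),rvec=v[9:12],tvec=v[12:])
c=np.array([568.1,170.3])
for nm,Q,z in(("out",[(53,50),(541,50),(544,520),(55,522)],64.5),("in",[(76,72),(518,72),(517,491),(80,495)],64),("patch",[(172,157),(433,157),(433,416),(172,416)],18.3)):
    W=np.array([onz(cal,np.array(p)/4.5+[215-.4,15-.4],z,True) for p in Q]);o=W.mean(0);d=np.roll(W,-1,0)-W
    print(nm,o.round(1),np.linalg.norm(o-c).round(1),np.degrees(np.arctan2(*(o-c)[::-1]))%360,np.linalg.norm(d,axis=1).round(1),(np.degrees(np.arctan2(d[:,1],d[:,0]))%90).round(2))
E
```

```text
out [464.2 163.7] 104.1 183.64377211438955 [95.8 95.7 96.4 96.1] [3.37 3.87 3.64 3.52]
in [463.9 163.6] 104.4 183.69850377134497 [86.7 85.2 85.9 86. ] [3.37 3.35 3.92 3.83]
patch [460.1 164.4] 108.1 183.1243591490193 [58.7 60.4 58.9 60.4] [3.45 3.47 3.43 3.33]
```

Blue bin is at 183.46° against 183.65° for the opening, about 0.2° off, so it is square. Now the motor: move above it.

>>> step_arm:
  deltas:
    - [-0.368,-0.152,0.05,117,0]
    - [-0.368,-0.152,0.05,117,0]
    - [-0.368,-0.152,0.05,117,0]
    - [-0.368,-0.152,0.05,117,0]
    - [-0.368,-0.152,0.05,117,0]
    - [-0.368,-0.152,0.05,117,0]
    - [-0.368,-0.152,0.05,117,0]
    - [-0.368,-0.152,0.05,117,0]
    - [-0.368,-0.152,0.05,117,0]
    - [-0.368,-0.152,0.05,117,0]
    - [-0.368,-0.152,0.05,117,0]
    - [-0.368,-0.152,0.05,117,0]

```text
t: 8.57
position: [437.7, -207.4, 329.0]
orientation: [-0.001, 0.998, 0.06, -0.002]
wrist_force: [0.9, 0.6, -0.3]
grip_width: 1.003
```

```bash
python3 - <<'E'
from h import *
tgt(439.5,-206.6,330,-23.5)
E
```

```text
from [ 437.71 -207.43  329.04    6.89] delta [ 1.9 -0.6 -1. ] spin 30.39
```

>>> step_arm:
  deltas:
    - [0,0,0,7,0]
    - [0,0,0,14,0]
    - [0,0,0,21,0]
    - [0,0,0,28,0]
    - [0,0,0,30.4,0]
    - [0,0,0,30.4,0]
    - [0,0,0,30.4,0]

```text
t: 9.15
position: [438.7, -205.8, 330.0]
orientation: [-0.001, 0.98, -0.198, -0.001]
wrist_force: [0.1, -0.2, -0.4]
grip_width: 0.995
```

```bash
python3 - <<'E'
from h import *
cal=manip.get_calibration("wrist");im=manip.capture("wrist");cv2.imwrite("pics/w6.png",im)
np.save("w6.npy",np.r_[cal["K"].ravel(),cal["rvec"].ravel(),cal["tvec"].ravel()])
H,S,V,r=masks(im,(0,0,560,420))
for a,c in blobs(r&(H>100)&(H<130)&(S>120),20):print(a,c,onz(cal,c,31,True).round(1),onz(cal,c,17,True).round(1))
tgt(439.5,-206.6,330,-23.5)
E
```

```text
463 [281.6, 187.7] [ 442.2 -196.2] [ 441. -199.]
261 [282.0, 227.9] [ 428.6 -229.4] [ 426.7 -233.9]
50 [16.6, 369.6] [ -60.2 -296.3] [ -87.6 -304.3]
40 [523.6, 339.8] [ 664.9 -510. ] [ 675.3 -529.2]
from [ 438.88 -205.82  330.33  -22.84] delta [0.9 0.5 0.3] spin 0.66
```

View pics/w6.png

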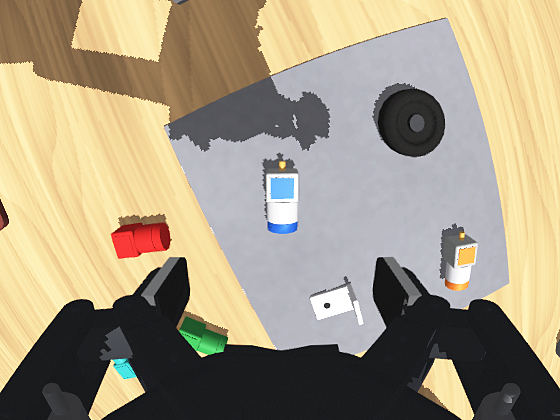

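The wrist view shows the blue motor at (282,200) lined up between the jaws. The bracket (333,303), orange motor (460,263) and wheel (410,122) are clear of the fingers' path. I'll descend.

>>> step_arm:
  deltas:
    - [0,0,0.035,0,0]
    - [0,0,0.075,0,0]
    - [0,0,0.115,0,0]
    - [0,0,0.135,0,0]
    - [0,0,0.145,0,0]
    - [0,0,0.151,0,0]
    - [0,0,0.151,0,0]
    - [0,0,0.151,0,0]

```text
t: 9.87
position: [440.0, -206.6, 181.8]
orientation: [0.0, 0.98, -0.199, 0.001]
wrist_force: [0.1, -0.4, -0.3]
grip_width: 1.005
```

```bash
python3 - <<'E'
from h import *
cal=manip.get_calibration("wrist");im=manip.capture("wrist");cv2.imwrite("pics/w7.png",im)
tgt(438.8,-206,179,-22.6);print(manip.read_state()["wrist_force"])
E
```

```text
from [ 440.25 -206.75  182.34  -22.92] delta [-1.6 -0.1  3.3] spin -0.32
[-0.14160638  1.34222751  0.03640615]
```

View pics/w7.png

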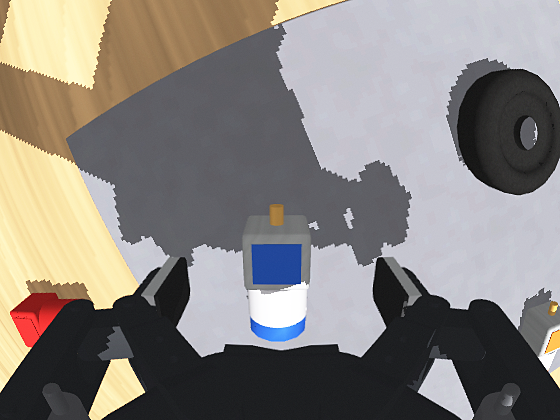

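The motor is centred between the pads. I'll close on it.

>>> step_arm:
  deltas:
    - [-0.001,0,0.001,0,0.5]
    - [-0.001,0,0.001,0,1]
    - [-0.001,0,0.001,0,1]
    - [-0.001,0,0.001,0,1]
    - [-0.001,0,0.001,0,1]
    - [-0.001,0,0.001,0,1]
    - [-0.001,0,0.001,0,1]
    - [-0.001,0,0.001,0,1]
    - [-0.001,0,0.001,0,1]
    - [-0.001,0,0.001,0,1]
  newtons: 40

```text
t: 10.75
position: [438.7, -205.9, 180.3]
orientation: [0.0, 0.98, -0.199, 0.0]
wrist_force: [-0.9, -0.2, 5.7]
grip_width: 0.318
```

```bash
python3 - <<'E'
from h import *
s=manip.read_state();print(s["wrist_force"],s["grip_width"]*85,s["position"])
E
```

```text
[-0.91112531 -0.16881819  5.65595802] 27.04722084811454 [ 438.69280335 -205.93665959  180.26821649]
```

Gripped at 27 mm. I'll lift it.

>>> step_arm:
  deltas:
    - [0,0,-0.015,0,1]
    - [0,0,-0.05,0,1]
    - [0,0,-0.09,0,1]
    - [0,0,-0.13,0,1]
    - [0,0,-0.15,0,1]
    - [0,0,-0.15,0,1]
    - [0,0,-0.15,0,1]

```text
t: 11.33
position: [438.6, -205.9, 330.6]
orientation: [0.001, 0.98, -0.199, 0.001]
wrist_force: [-0.1, 0.1, -1.9]
grip_width: 0.32
```

```bash
python3 - <<'E'
from h import *
cal=manip.get_calibration("wrist");im=manip.capture("wrist");cv2.imwrite("pics/w8.png",im)
tgt(465,163.4,330,-86.35);s=manip.read_state();print(s["wrist_force"],s["grip_width"]*85)
E
```

```text
from [ 438.01 -205.48  328.84  -22.94] delta [-118.9 -350.2   -1.2] spin 63.41
[-0.54361584  1.03867502 -1.98079347] 27.179102157771982
```

View pics/w8.png

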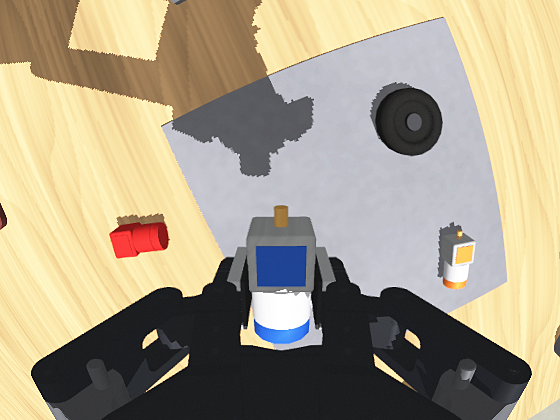

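The motor is held level and centred, and the other parts are undisturbed. I'll carry it to above the opening.

>>> step_arm:
  deltas:
    - [-0.119,-0.35,0,63.4,1]
    - [-0.119,-0.35,0,63.4,1]
    - [-0.119,-0.35,0,63.4,1]
    - [-0.119,-0.35,0,63.4,1]
    - [-0.119,-0.35,0,63.4,1]
    - [-0.119,-0.35,0,63.4,1]
    - [-0.119,-0.35,0,63.4,1]
    - [-0.119,-0.35,0,63.4,1]
    - [-0.119,-0.35,0,63.4,1]
    - [-0.119,-0.35,0,63.4,1]
    - [-0.119,-0.35,0,63.4,1]
    - [-0.119,-0.35,0,63.4,1]

```text
t: 12.38
position: [464.0, 165.4, 326.7]
orientation: [0.002, 0.73, -0.683, -0.002]
wrist_force: [0.2, -0.6, -1.8]
grip_width: 0.321
```

>>> step_arm:
  deltas:
    - [0,0,0,0,1]
    - [0,0,0,0,1]

```text
t: 12.55
position: [464.6, 162.3, 327.8]
orientation: [0.002, 0.73, -0.684, -0.001]
wrist_force: [-0.5, -0.3, -1.0]
grip_width: 0.32
```

```bash
python3 - <<'E'
from h import *
cal=manip.get_calibration("wrist");im=manip.capture("wrist");cv2.imwrite("pics/w9.png",im)
tgt(465,163.4,210,-86.35);s=manip.read_state();print(s["wrist_force"],s["grip_width"]*85)
P,b=dots(im,cal,(180,80,400,260),True);print(P);fitdots(P)
E
```

```text
from [464.85 162.01 328.32 -86.35] delta [ -1.4  -0.2 118.3] spin 0.0
[-0.09537028 -0.030783   -1.48936388] 26.77975342820802
{0: array([480.58897388, 165.08318413]), 1: array([555.71926482, 130.81879027]), 2: array([461.35579746, 161.13754569])}
axis [490.3 151.5] r 16.7 blue deg 293.53 res [ 16.3 -28.9 -48.9  22.3  32.5   6.6]
```

View pics/w9.png

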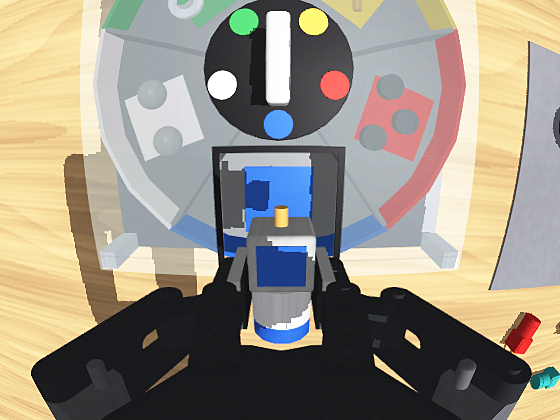

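Laterally the motor lines up with the opening (frame mid x about 279, motor 281). I'll lower it to just above the cover and check there.

>>> step_arm:
  deltas:
    - [-0.001,0,0.025,0,1]
    - [-0.001,0,0.05,0,1]
    - [-0.001,0,0.068,0,1]
    - [-0.001,0,0.072,0,1]
    - [-0.001,0,0.072,0,1]
    - [-0.001,0,0.072,0,1]

```text
t: 13.1
position: [465.6, 163.3, 258.3]
orientation: [-0.0, 0.729, -0.685, 0.0]
wrist_force: [-0.5, -0.5, -0.7]
grip_width: 0.32
```

```bash
python3 - <<'E'
from h import *
cal=manip.get_calibration("wrist");im=manip.capture("wrist");cv2.imwrite("pics/w10.png",im)
cv2.imwrite("pics/s10.png",manip.capture("scene"))
np.save("w10.npy",np.r_[cal["K"].ravel(),cal["rvec"].ravel(),cal["tvec"].ravel()])
tgt(465,163.4,200,-86.35)
s=cv2.imread("pics/s10.png");cv2.imwrite("pics/s10c.png",cv2.resize(s[170:370,330:520],None,fx=3,fy=3,interpolation=cv2.INTER_CUBIC))
E
```

```text
from [466.03 163.74 259.29 -86.37] delta [ 0.3  1.1 59.3] spin -0.02
```

View pics/w10.png

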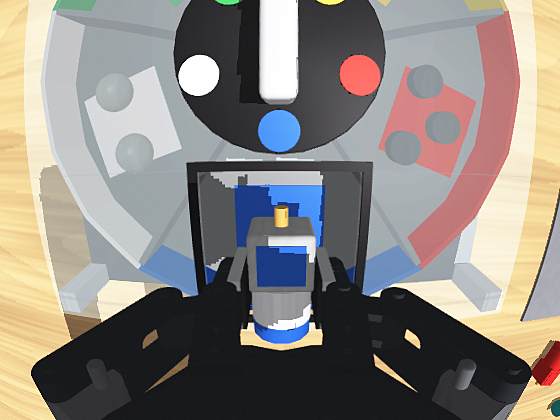

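View pics/s10c.png

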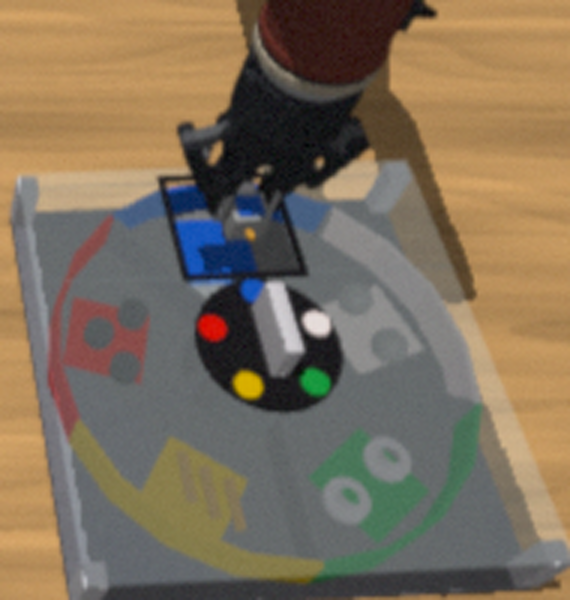

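The motor is over the opening with margin on every side seen (frame 188..372 in x, fingers 220..345). I'll lower it into the opening.

>>> step_arm:
  deltas:
    - [0,0.001,0.012,0,1]
    - [0,0.001,0.024,0,1]
    - [0,0.001,0.036,0,1]
    - [0,0.001,0.046,0,1]
    - [0,0.001,0.052,0,1]
    - [0,0.001,0.053,0,1]
    - [0,0.001,0.053,0,1]
    - [0,0.001,0.053,0,1]

```text
t: 13.87
position: [464.6, 164.0, 205.4]
orientation: [-0.0, 0.729, -0.684, 0.0]
wrist_force: [0.6, 0.6, -1.7]
grip_width: 0.321
```

```bash
python3 - <<'E'
from h import *
im=manip.capture("wrist");cv2.imwrite("pics/w11.png",im)
s=manip.read_state();print(s["wrist_force"],s["position"])
E
```

```text
[ 0.21344978  0.71434379 -0.65141437] [464.62556176 164.02148827 205.4877992 ]
```

View pics/w11.png

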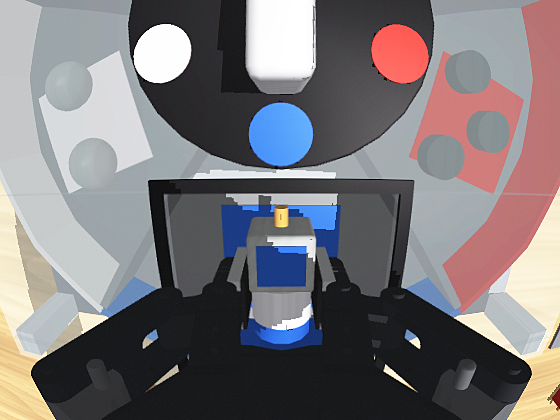

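There is no contact and the motor is inside the opening, about 10 mm above the bin floor. I'll release by opening part way, so the finger backs stay inside the frame.

>>> step_arm:
  deltas:
    - [0,0,0,0,0.6]
    - [0,0,0,0,0.55]
    - [0,0,0,0,0.52]
    - [0,0,0,0,0.52]
    - [0,0,0,0,0.52]
    - [0,0,0,0,0.52]

```text
t: 14.42
position: [464.2, 163.9, 204.8]
orientation: [-0.0, 0.729, -0.684, 0.0]
wrist_force: [-0.3, 0.0, 0.1]
grip_width: 0.479
```

```bash
python3 - <<'E'
from h import *
im=manip.capture("wrist");cv2.imwrite("pics/w12.png",im)
s=manip.read_state();print(s["wrist_force"],s["position"],s["grip_width"])
E
```

```text
[0.62039732 0.37626939 1.0905743 ] [464.15776334 163.91096504 204.75945678] 0.4808703619130406
```

View pics/w12.png

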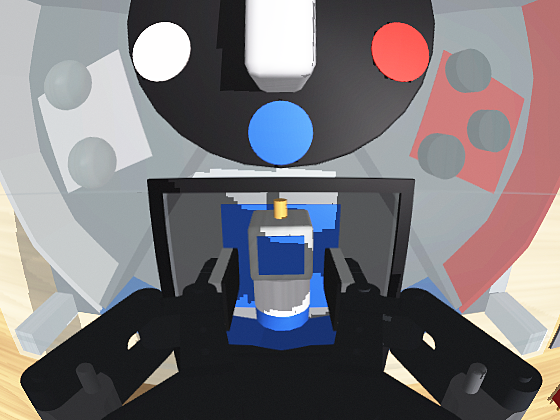

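The motor is released and lies between the open fingers. I'll rise straight up.

>>> step_arm:
  deltas:
    - [0,0,-0.015,0,0.52]
    - [0,0,-0.035,0,0.52]
    - [0,0,-0.065,0,0.52]
    - [0,0,-0.1,0,0.52]
    - [0,0,-0.14,0,0.52]
    - [0,0,-0.18,0,0.52]
    - [0,0,-0.18,0,0.52]
    - [0,0,-0.18,0,0.52]

```text
t: 15.13
position: [465.1, 164.1, 388.1]
orientation: [-0.003, 0.729, -0.684, 0.002]
wrist_force: [-0.3, -0.2, -0.9]
grip_width: 0.475
```

```bash
python3 - <<'E'
from h import *
s=manip.read_state();print(s["wrist_force"],s["position"],s["grip_width"])
for n in("wrist","scene"):cv2.imwrite(f"pics/{n}13.png",manip.capture(n))
a=cv2.imread("pics/scene13.png");b=cv2.imread("pics/wrist13.png")
o=np.zeros((600,800,3),np.uint8);o[:400,:380]=cv2.resize(a[170:370,330:520],None,fx=2,fy=2,interpolation=cv2.INTER_CUBIC)
o[:315,380:]=cv2.resize(b,(420,315));o[320:540,380:740]=cv2.resize(a[180:345,130:310],(360,220));cv2.imwrite("pics/o13.png",o)
E
```

```text
[-0.31397039 -0.17681253 -0.88215217] [465.05371212 164.09136129 388.0861517 ] 0.47536727574983323
```

View pics/o13.png

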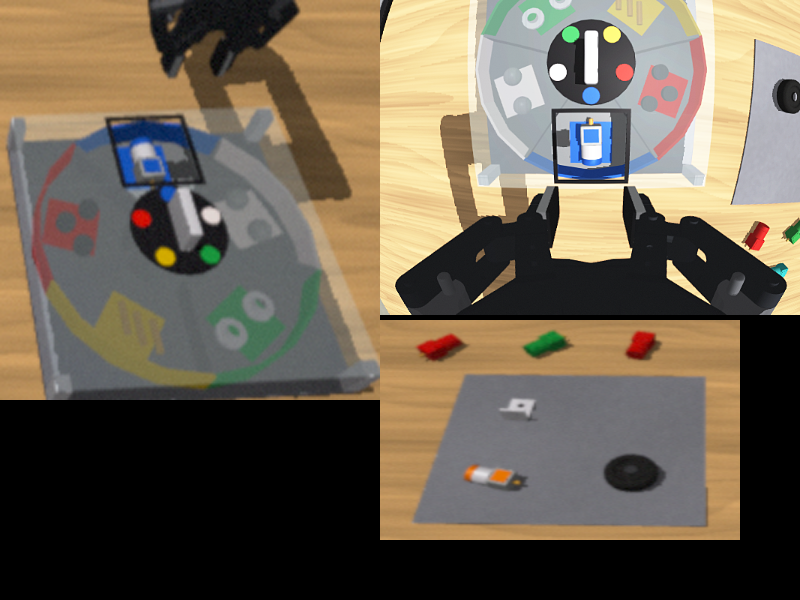

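The motor lies in the blue bin under the opening. The other parts look unmoved. One last numeric check, then I'll hand in.

```bash
python3 - <<'E'
from h import *
cal=manip.get_calibration("wrist");im=manip.capture("wrist")
P,b=dots(im,cal,(215,20,345,139),True);fitdots(P)
a=cv2.imread("pics/scene0.png");c=cv2.imread("pics/scene13.png")
for nm,box in(("orange",(165,280,215,312)),("wheel",(238,275,275,312)),("bracket",(185,232,215,262))):
    x0,y0,x1,y1=box;print(nm,np.abs(a[y0:y1,x0:x1].astype(int)-c[y0:y1,x0:x1]).mean().round(2))
E
```

```text
axis [568.4 170.4] r 40.6 blue deg 183.51 res [ 0.1  0.   0.  -0.1 -0.1 -0.   0.   0.1]
orange 1.83
wheel 2.6
bracket 1.82
```

```bash
python3 -c "
from rig import manip
print(manip.finish_job())"
```

```text
the job is handed in; nothing more can be done
None
```

I turned the carousel about 184° anticlockwise by its knob, then put the blue-capped motor into the blue bin through the opening. I let the motor go about 10 mm above the bin floor and handed the job in after about 15 s of robot time.

- **Carousel:** the last check put the blue bin at 183.5°, against 183.65° for the opening, so about 0.15° off.
- **Motor:** in the last wrist and scene views it lies in the blue bin under the opening, with the gripper clear above.
- **Other parts:** the orange motor, wheel and bracket look the same in the scene camera as at the start.
- **Forces:** wrist force readings stayed under about 10 N.
- **Disagreement:** the cameras differed by about 2 mm on the positions of the axis and the opening, which is within the calibration accuracy. No check failed.

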